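# Stir the polishing beads

## Robot

A 7-joint arm with a two-finger parallel gripper is mounted at the origin on the work surface. World frame = base frame: x ahead of the robot, y to its left, z up, the work surface at z = 0. Lengths are in m, angles in degrees, forces in N, time in s.
With the tool pointing down it reaches from about 0.425 to 0.875 m from the base axis. Payload 4.7 kg.
Tool frame: the origin (TCP) lies between the finger pads; the fingertips stand 11 mm ahead of it and the grasp point (between the pads) lies 8 mm behind it (env.tcp_to_tips is the distance from the TCP to the fingertips, in m); z points along the fingers, y is the line along which they close (so a half turn about z gives the same grasp; the last joint's range is limited). The gripper opens to 87 mm and grips with 3 to 60 N. Pads are 19 mm wide; open, the fingers measure 117 mm over their backs; the gripper's body (75 mm by 190 mm) begins 51 mm behind the grasp point.
Start: joints at [69.563, 18.392, -4.016, 83.108, 1.295, 78.541, -3.26], TCP at [0.236, -0.606, 0.234] pointing down, gripper open.
Joint ranges: [-163.93, 163.93], [-17.29, 119.83], [-79.2, 71.16], [3.27, 140.29], [-89.18, 269.18], [5.43, 117.66], [-154.24, 154.24]. Speed limits (degrees/s): [147.25, 147.25, 180, 180, 180, 180, 180].

## Interface

Orientations are given as [roll, pitch, yaw] about the fixed x, y, z axes, in that order (R = Rz(yaw) Ry(pitch) Rx(roll)).
In Python, from cell import env, viewer gives the robot as it stands.
- The arm moves only by the tool step_arm, never from a script. Its arguments are lists of equal length, an entry for each row: "delta_pos": the shift along the tool's x, y, z in units of 0.2 m (1.0 is 0.2 m), a list of three; "rot": the turn, a rotation vector about the tool's x, y, z in units of 1.5 rad (1.0 is 1.5 rad), a list of three; "gripper": the gripper command: -1 is shut, 1 is fully open, values between are in proportion. A call has 1 to 20 rows; each row is the pose to reach, as a shift and turn from the pose commanded when the call began, along the tool's axes at that moment; what a row does not reach only later rows make up. A row lasts 1/8 s, in which the tool goes at most 62.5 mm and 10.7 degrees, less where a joint would pass 70% of its speed; a pose out of reach is approached as far as the arm can. A call with a number of a shift or a turn outside -1 to 1 is refused whole. A call with a gripper value outside its range is refused whole. The fingers move at their own pace and stop on an object; "squeeze" is the grip in N (left out, the last holds). Time passes only in rows, so rows that repeat a pose let the fingers close. It gives the time, the measured TCP pose, the force, the opening and the grip force at its end, in the units of the state.
- env.get_obs(): the state, without advancing time (a new reading comes with each control period).
- viewer.read_camera(name): name is "side" or "top"; returns a dict with "img" (384x512x3 uint8, red, green, blue), "fx", "fy", "cx", "cy" (pixels), "dist" ([k1, k2, p1, p2, k3] as OpenCV has them; the pictures are not rectified), "pose" (4x4, takes a point from camera to world coordinates). Camera axes: x right, y down, z forward; pixel columns grow to the right and rows downward; lengths in m; the calibration is good to about 2 mm. A picture is of the moment at which its call begins. There is no depth.
- env.sign_off(): hands the job in; it is judged then, once.
The state is a dict: "time_s": time; "qpos": joint angles; "joint_velocities": joint speeds; "effort": joint torques, N m; "tool_pos": TCP position; "tool_rot": TCP orientation; "force": force on the tool from outside, world axes, zero at the start; "wrist_torque": the same for the moment, N m; "grip_width": finger opening in m; "grasp_force": force on a finger pad.
Only numpy, scipy, OpenCV 4.12 (cv2) and the standard library are available. Lean on these libraries where they do the work, as an engineer would, in place of code of your own. Each camera call takes 0.05 s, during which the arm holds its last target. There are 200 camera calls.

## Task

Take the red-gripped wooden stirring stick from the rack and stir the purple and cream polishing beads in the steel pot with it: at least two full wide circles, about midway between the pot's centre and its wall, with the stick's end kept close to the pot's floor, so that most of the beads are shifted and none leaves the pot. Then put the stick, grip up, into the blue jar and let go.

Things in the scene. Friction and masses are not known exactly. Their poses are not given: they have to be found in the camera images.
- stick: The stirring stick: a straight round rod 200 mm long, about 60 g, standing upright in one hole of the rack, lower end 15 mm above the bench. Pale wooden shaft 12 mm in diameter (lower 120 mm), bright red round grip 22 mm in diameter (upper 80 mm). Origin at the centre of its lower end, z along the rod towards the grip. Lift it more than 45 mm to clear its hole.
- rack: Fixed plywood block 240 x 60 mm, 60 mm high, origin at the centre of its underside. In a row along its x (roughly away from the robot) are three loose 15 mm holes, 45 mm deep, 80 mm apart. The stick stands in one; a black-gripped steel scriber and a brown-gripped brass mandrel of the same size stand in the others, in any order.
- pot: The round open steel pot with the five beads, fixed down: 144 mm across at the rim, 75 mm high, inner radius about 66 mm at the floor, walls 4 mm, floor 6 mm thick, wire loop on its +y side. Origin at the centre of its underside, z up. At the start the beads stand in a ring about 36 mm from the centre, which is free. Circles wider than 45 mm may jam a bead.
- jar: The empty blue round jar for used tools, fixed to the bench: 66 mm across, 110 mm high, walls 4 mm, floor 6 mm thick, open at the top. Origin at the centre of its underside, z up. A stick let go in it leans against the rim.
- bead1: One of the five polishing beads in the pot (purple): a stubby barrel 26 mm across and 24 mm tall, 25 g, at the start standing on the pot's floor. Origin at its centre, z along its bore.
- bead2: One of the five polishing beads in the pot (purple): a stubby barrel 26 mm across and 24 mm tall, 25 g, at the start standing on the pot's floor. Origin at its centre, z along its bore.
- bead3: One of the five polishing beads in the pot (purple): a stubby barrel 26 mm across and 24 mm tall, 25 g, at the start standing on the pot's floor. Origin at its centre, z along its bore.
- bead4: One of the five polishing beads in the pot (cream): a stubby barrel 26 mm across and 24 mm tall, 25 g, at the start standing on the pot's floor. Origin at its centre, z along its bore.
- bead5: One of the five polishing beads in the pot (cream): a stubby barrel 26 mm across and 24 mm tall, 25 g, at the start standing on the pot's floor. Origin at its centre, z along its bore.
There are look-alikes about, which are no part of the job. Of the things that look like the stick, the smallest one is meant.

How it is judged (in metres and radians):
On the way, in this order (a step that is already met when the one before it is completed fails the run):
1. the stick's lower end is among the beads (less than 22 mm above the pot's underside), over 20 mm to the pot's +x side (z of stick in the frame of pot below 0.022 m and x of stick in the frame of pot above 0.02 m and horizontal distance between stick and pot below 0.07 m), for 0.04 s.
2. it has come round to either y side of the pot (over 20 mm out, within 14 mm of the y axis), still low (z of stick in the frame of pot below 0.022 m and x of stick in the frame of pot between -0.014 and 0.014 m and (y of stick in the frame of pot above 0.02 m or y of stick in the frame of pot below -0.02 m) and horizontal distance between stick and pot below 0.07 m), for 0.04 s.
3. it has come round to the pot's -x side, over 20 mm out, still low (z of stick in the frame of pot below 0.022 m and x of stick in the frame of pot below -0.02 m and horizontal distance between stick and pot below 0.07 m), for 0.04 s.
4. it has come round to a y side again, still low (all of step 2), for 0.04 s.
5. it has closed the circle on the pot's +x side, still low (all of step 1), for 0.04 s.
At the end, for the whole second after the job is handed in: The stick stands, let go and at rest, in the blue jar, grip up: lower end within 30 mm of the jar's axis and less than 25 mm above its underside, leaning less than 45 degrees. All five beads lie at rest in the pot, and at least three of them lie more than 15 mm from where they began ((distance of each of bead1, bead2, bead3 from where it was at the start of the episode above 0.015 m or distance of each of bead1, bead2, bead4 from where it was at the start of the episode above 0.015 m or distance of each of bead1, bead2, bead5 from where it was at the start of the episode above 0.015 m or distance of each of bead1, bead3, bead4 from where it was at the start of the episode above 0.015 m or distance of each of bead1, bead3, bead5 from where it was at the start of the episode above 0.015 m or distance of each of bead1, bead4, bead5 from where it was at the start of the episode above 0.015 m or distance of each of bead2, bead3, bead4 from where it was at the start of the episode above 0.015 m or distance of each of bead2, bead3, bead5 from where it was at the start of the episode above 0.015 m or distance of each of bead2, bead4, bead5 from where it was at the start of the episode above 0.015 m or distance of each of bead3, bead4, bead5 from where it was at the start of the episode above 0.015 m) and horizontal distance between each of bead1, bead2, bead3, bead4, bead5 and pot below 0.07 m and z of each of bead1, bead2, bead3, bead4, bead5 in the frame of pot below 0.06 m and linear speed of each of bead1, bead2, bead3, bead4, bead5, stick below 0.03 m/s and horizontal distance between stick and jar below 0.03 m and z of stick in the frame of jar below 0.025 m and angle between stick's own z axis and vertical below 0.79 rad); the robot touches nothing.
It also fails if it takes over 61 s, if anything falls off the work surface, if the arm or the gripper's body presses on something with over 40 N, if the wrist force passes 120 N, or if a joint passes its speed limit or range.

## Working session

There is one attempt and no reset: what is moved stays moved. The work goes in short steps, Python scripts to look and compute and a tool call to move; the robot and the scene stay as the last step left them, time stands still between calls to the robot, and variables do not carry over. Pictures are saved under pics/ and viewed, at most 11 in all, crops included, and the job is handed in when it is done.

Besides the shell and the picture viewer there is one more tool, called after ">>>" as a command line: name --argument value ..., lists and objects as JSON in quotes. step_arm: Moves the arm, as the interface text tells. Shifts and turns lie within -1 to 1; 1 stands for 0.2 m of shift or 1.5 rad of turn. Its arguments: {"type":"object","properties":{"delta_pos":{"type":"array"},"rot":{"type":"array"},"gripper":{"type":"array"},"squeeze":{"type":"number"}},"required":["delta_pos","rot","gripper"]}

```bash
mkdir -p pics
cat > h.py <<'E'
import numpy as np, cv2
from scipy.spatial.transform import Rotation as R
from cell import env, viewer
def cam(n,save=None):
    c=viewer.read_camera(n)
    c['K']=np.array([[c['fx'],0,c['cx']],[0,c['fy'],c['cy']],[0,0,1.]]);c['dist']=np.array(c['dist'],float);c['pose']=np.array(c['pose'])
    if save: cv2.imwrite(save,c['img'][:,:,::-1])
    return c
def ray(c,uv):
    p=cv2.undistortPoints(np.array([[uv]],float),c['K'],c['dist'])[0,0]
    return c['pose'][:3,3],c['pose'][:3,:3]@np.array([p[0],p[1],1])
def plane(c,uv,z):
    o,d=ray(c,uv); return o+d*(z-o[2])/d[2]
def proj(c,P):
    T=np.linalg.inv(c['pose']); return cv2.projectPoints(np.array(P,float).reshape(-1,1,3),cv2.Rodrigues(T[:3,:3])[0],T[:3,3],c['K'],c['dist'])[0][:,0]
def tri(c1,a,c2,b):
    o,d=ray(c1,a);p,e=ray(c2,b)
    s=np.linalg.lstsq(np.c_[d,-e],p-o,rcond=None)[0]
    A=o+d*s[0];B=p+e*s[1]; return (A+B)/2,np.linalg.norm(A-B)
def blobs(c,lo,hi,amin=30,lo2=None,hi2=None):
    h=cv2.cvtColor(c['img'],cv2.COLOR_RGB2HSV); m=cv2.inRange(h,lo,hi)
    if lo2: m|=cv2.inRange(h,lo2,hi2)
    n,l,s,ce=cv2.connectedComponentsWithStats(m)
    return [(ce[i].round(1),s[i]) for i in range(1,n) if s[i][4]>=amin],l
E
python3 - <<'E'
from h import *
a=cam('side');b=cam('top')
im=np.vstack([a['img'],b['img']])[:,:,::-1]
cv2.imwrite('pics/side0.png',a['img'][:,:,::-1]);cv2.imwrite('pics/top0.png',b['img'][:,:,::-1])
for c,n in((a,'side'),(b,'top')):
    print(n,c['pose'].round(3).tolist(),c['fx'])
    for k,v in dict(red=((0,130,80),(8,255,255),30,(172,130,80),(180,255,255)),blue=((95,110,50),(125,255,255)),purple=((126,60,40),(165,255,255))).items():
        print(k,[(x[0].tolist(),x[1].tolist()) for x in blobs(c,*v)[0]])
print(env.get_obs())
E
```

```text
side [[-0.995, -0.067, 0.073, 0.455], [-0.099, 0.615, -0.782, 0.963], [0.008, -0.785, -0.619, 0.796], [0.0, 0.0, 0.0, 1.0]] 420.4454653602047
red [([221.0, 84.0], [212, 75, 19, 17, 225]), ([222.4, 119.7], [214, 114, 18, 11, 132]), ([507.6, 161.2], [500, 138, 12, 43, 251]), ([197.0, 151.4], [187, 149, 22, 5, 44]), ([185.2, 204.3], [177, 185, 17, 40, 514]), ([224.3, 229.7], [214, 202, 21, 56, 809])]
blue [([338.8, 72.5], [286, 69, 110, 8, 171]), ([292.9, 127.9], [284, 110, 20, 37, 614]), ([275.3, 375.5], [267, 367, 18, 17, 265]), ([322.5, 377.8], [314, 372, 18, 12, 202])]
purple [([159.5, 174.2], [153, 160, 14, 29, 230]), ([176.3, 177.0], [173, 164, 8, 30, 163]), ([239.3, 171.7], [236, 167, 8, 10, 65]), ([252.2, 172.8], [249, 169, 8, 8, 47]), ([126.0, 309.6], [118, 298, 18, 24, 256])]
top [[0.012, -0.994, 0.107, 0.457], [-1.0, -0.012, 0.006, 0.023], [-0.004, -0.107, -0.994, 0.972], [0.0, 0.0, 0.0, 1.0]] 430.51580419726815
red [([496.6, 104.2], [489, 84, 23, 36, 164]), ([363.3, 101.3], [360, 86, 9, 29, 45]), ([101.9, 113.8], [86, 100, 33, 28, 514]), ([50.8, 165.4], [32, 154, 39, 24, 563
[... 365 characters left out ...]
 0.1, 'qpos': array([69.56262792, 18.43530373, -4.0161736 , 83.16767366,  1.29461005,
       78.54116774, -3.25893262]), 'joint_velocities': array([-0.06921807, -0.06402302,  0.06087798, -0.07181196, -0.04634807,
       -0.04433942,  0.00812674]), 'effort': array([-3.08535455e-04, -4.92572093e+01, -4.05341852e-01, -3.13396060e+01,
       -6.39158813e-02,  3.95520532e-02,  1.10549520e-04]), 'tool_pos': array([ 0.23532501, -0.60539425,  0.23256748]), 'tool_rot': array([-1.79901068e+02,  4.87344087e-03,  2.12485645e+01]), 'force': array([-0.12705455, -0.62881012, -0.08834358]), 'wrist_torque': array([ 0.02136044,  0.01074742, -0.04696036]), 'grasp_force': 0.0, 'grip_width': 0.08696438965027226}
```

View pics/side0.png

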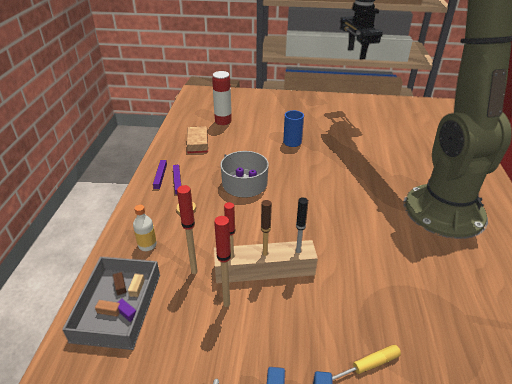

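View pics/top0.png

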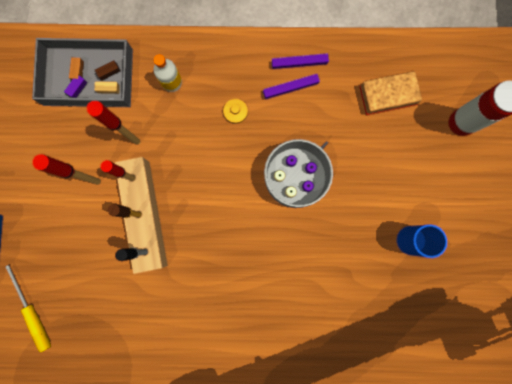

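Red-gripped candidates: the rack stick at side (230,218) / top (112,168), a free-standing one at side (185,205) / top (101,113), and another at side (223,238) / top (50,165). The rack one is the smallest, and it is the one in the rack. The pot is at top (298,173) with its loop near (325,146), the jar mouth is at top (430,241), and the beads are in the pot.

Run:
```python
from h import *
a=cam('side');b=cam('top')
cv2.imwrite('pics/crop.png',np.hstack([cv2.resize(a['img'][170:320,160:330],(400,353),interpolation=2),cv2.resize(b['img'][90:280,20:200],(372,353)[:2],interpolation=2)])[:,:,::-1])
Z=lambda c,uv,z:plane(c,uv,z).round(4)
print('stick top', Z(b,(106,168),.215), 'tri red', tri(a,(230,206),b,(106,168)))
print('scriber',tri(a,(303,201),b,(121,255)),'mandrel',tri(a,(266.5,204),b,(112,210.5)))
print('rack corners',[Z(b,p,.06).tolist() for p in((118,161),(145,157),(164,267),(136,273))])
# big sticks: tops by 2 views, feet on bench
print('big1',tri(a,(184.5,190),b,(95,108)),Z(b,(138,141),0),Z(a,(194,275),0))
print('big2',tri(a,(222,222),b,(41,162)),Z(b,(100,181),0),Z(a,(226,306),0))
# pot rim ellipse, jar
h=cv2.cvtColor(b['img'],cv2.COLOR_RGB2HSV)
print('jar top', Z(b,(430,241),.11)); 
m=cv2.inRange(h,(95,110,50),(125,255,255));ys,xs=np.where(m>0);k=(xs>390)&(xs<450)&(ys>215)&(ys<265);print('jar extents',xs[k].min(),xs[k].max(),ys[k].min(),ys[k].max())
low=(h[:,:,1]<90).astype(np.uint8)*255; n,l,s,ce=cv2.connectedComponentsWithStats(low)
for i in range(1,n):
    if s[i][4]>300: print(s[i],ce[i])
i=l[205,298] or l[173,298]
for lab in set(l[140:210,262:335].ravel())-{0}:
    if s[lab][4]<300: continue
    cs,_=cv2.findContours((l==lab).astype(np.uint8),cv2.RETR_EXTERNAL,cv2.CHAIN_APPROX_NONE);c=max(cs,key=len);print('pot ellipse',cv2.fitEllipse(c),Z(b,cv2.fitEllipse(c)[0],.075))
print('loop end',Z(b,(326,145),.065),'pot center by eye',Z(b,(298.5,173),.075))
for nme,p in dict(p1=(291,160.3),p2=(310.7,167.3),p3=(307.6,185.8),c1=(279.5,175.5),c2=(291,191)).items(): print(nme,Z(b,p,.03))
```

```text
stick top [0.5734 0.2936 0.215 ] tri red (array([0.57331561, 0.29388029, 0.21414868]), np.float64(0.0005052583704907235))
scriber (array([0.42009803, 0.26033518, 0.21391895]), np.float64(0.0019593960008177738)) mandrel (array([0.49738537, 0.27950659, 0.21460415]), np.float64(0.0016070229722989786))
rack corners [[0.6128, 0.3243, 0.06], [0.6223, 0.267, 0.06], [0.39, 0.218, 0.06], [0.3772, 0.2756, 0.06]]
big1 (array([0.6675122 , 0.30180224, 0.25630774]), np.float64(0.004514889266553738)) [0.6702 0.3005 0.    ] [0.6653 0.3111 0.    ]
big2 (array([0.57454711, 0.38773264, 0.25464151]), np.float64(0.0030189259866171487)) [0.5766 0.3826 0.    ] [0.5744 0.3917 0.    ]
jar top [ 0.4514 -0.3169  0.11  ]
jar extents 397 446 225 257
[    0     0   512    27 13185] [263.12688661  12.42153963]
[  33   38   99   68 5164] [80.15414407 70.16189001]
[154  59  23  23 335] [165.6         71.68059701]
[493  81  19  31 469] [503.53731343  95.73347548]
[455  95  41  38 769] [471.22626788 117.15214564]
[ 264  139   69   69 3395] [297.45891016 173.06185567]
pot ellipse ((298.1820373535156, 172.6715087890625), (66.7236328125, 69.64656829833984), 52.99889373779297) [ 0.59   -0.0604  0.075 ]
loop end [ 0.6519 -0.1206  0.065 ] pot center by eye [ 0.5893 -0.0611  0.075 ]
p1 [ 0.6242 -0.0486  0.03  ]
p2 [ 0.609  -0.0922  0.03  ]
p3 [ 0.5677 -0.0853  0.03  ]
c1 [ 0.5899 -0.0233  0.03  ]
c2 [ 0.5558 -0.0488  0.03  ]
```

View pics/crop.png

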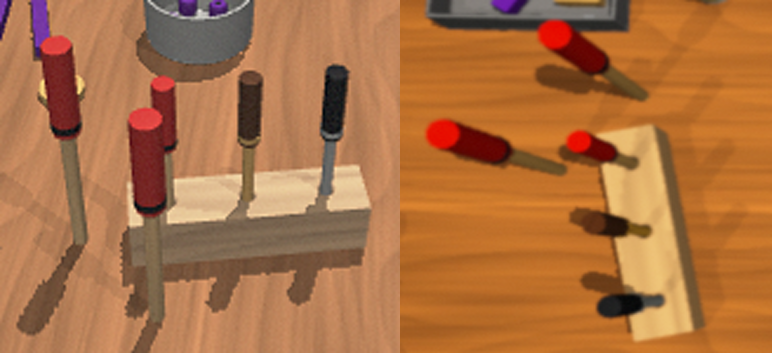

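The close crop confirms it: the slim red-gripped stick stands in the rack's far hole, and the two fatter red ones stand on the bench and are not meant. I'll close along about 137°, between the two big sticks.

>>> step_arm --delta_pos '[[1,-1,-0.53],[1,-1,-0.53],[1,-1,-0.53],[1,-1,-0.53],[1,-1,-0.53],[1,-1,-0.53],[1,-1,-0.53]]' --rot '[[0,0,-0.305],[0,0,-0.305],[0,0,-0.305],[0,0,-0.305],[0,0,-0.305],[0,0,-0.305],[0,0,-0.305]]' --gripper '[1,1,1,1,1,1,1]'

```text
time_s: 1.08
tool_pos: [0.3489, -0.3475, 0.3393]
tool_rot: [-180.0, 0.1, 47.4]
force: [0.3, -0.3, 0.2]
grip_width: 0.0871
grasp_force: 0.0
```

>>> step_arm --delta_pos '[[1,-0.4,0],[1,-0.4,0],[1,-0.4,0],[1,-0.4,0]]' --rot '[[0,0,0],[0,0,0],[0,0,0],[0,0,0]]' --gripper '[1,1,1,1]'

```text
time_s: 1.58
tool_pos: [0.4262, -0.1434, 0.339]
tool_rot: [-179.9, -0.0, 47.6]
force: [0.6, -0.7, 0.3]
grip_width: 0.087
grasp_force: 0.0
```

>>> step_arm --delta_pos '[[1,-0.4,0],[1,-0.4,0],[1,-0.4,0],[1,-0.4,0]]' --rot '[[0,0,0],[0,0,0],[0,0,0],[0,0,0]]' --gripper '[1,1,1,1]'

```text
time_s: 2.08
tool_pos: [0.5026, 0.0581, 0.3389]
tool_rot: [-179.9, -0.0, 47.6]
force: [0.2, -0.1, -0.7]
grip_width: 0.0874
grasp_force: 0.0
```

>>> step_arm --delta_pos '[[1,-0.45,0],[1,-0.45,0],[1,-0.45,0],[1,-0.45,0],[1,-0.45,0],[1,-0.45,0]]' --rot '[[0,0,0],[0,0,0],[0,0,0],[0,0,0],[0,0,0],[0,0,0]]' --gripper '[1,1,1,1,1,1]'

```text
time_s: 2.82
tool_pos: [0.5718, 0.2619, 0.3384]
tool_rot: [-180.0, 0.1, 47.3]
force: [-0.3, -0.4, 0.4]
grip_width: 0.0873
grasp_force: 0.0
```

>>> step_arm --delta_pos '[[0.12,-0.1,0],[0.12,-0.1,0.2],[0.12,-0.1,0.4],[0.12,-0.1,0.4],[0.12,-0.1,0.4]]' --rot '[[0,0,0],[0,0,0],[0,0,0],[0,0,0],[0,0,0]]' --gripper '[1,1,1,1,1]'

```text
time_s: 3.45
tool_pos: [0.5735, 0.2941, 0.2613]
tool_rot: [179.9, -0.1, 47.3]
force: [0.1, -1.2, 0.3]
grip_width: 0.087
grasp_force: 0.0
```

Run:
```python
from h import *
a=cam('side');b=cam('top');o=env.get_obs();print(o['tool_pos'],o['tool_rot'])
cv2.imwrite('pics/c2.png',np.hstack([cv2.resize(a['img'][100:320,130:330],(400,440),interpolation=2),cv2.resize(b['img'][60:280,0:200],(400,440),interpolation=2)])[:,:,::-1])
```

```text
[0.57344774 0.29527056 0.2618723 ] [ 1.79916515e+02 -1.73041259e-01  4.73859940e+01]
```

View pics/c2.png

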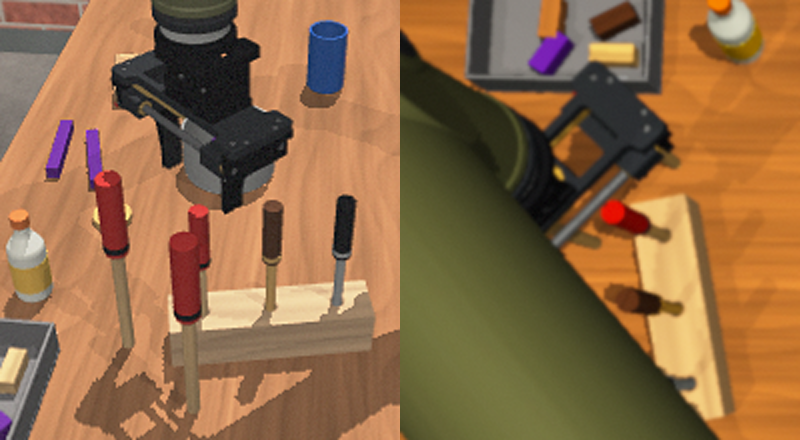

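The open fingers straddle the red stick: their midpoint is at crop (197,187), just above the stick top at (199,212). The big sticks sit off both sides of the gripper body, so I'll descend.

>>> step_arm --delta_pos '[[0,0,0.15],[0,0,0.3],[0,0,0.42],[0,0,0.42]]' --rot '[[0,0,0],[0,0,0],[0,0,0],[0,0,0]]' --gripper '[1,1,1,1]'

```text
time_s: 4.05
tool_pos: [0.5722, 0.2948, 0.1752]
tool_rot: [-180.0, 0.1, 47.4]
force: [-0.1, 0.4, 0.2]
grip_width: 0.0871
grasp_force: 0.0
```

>>> step_arm --delta_pos '[[0,0,0],[0,0,0],[0,0,0],[0,0,0],[0,0,0],[0,0,0],[0,0,0],[0,0,0]]' --rot '[[0,0,0],[0,0,0],[0,0,0],[0,0,0],[0,0,0],[0,0,0],[0,0,0],[0,0,0]]' --gripper '[-0.2,-0.4,-0.6,-0.8,-1,-1,-1,-1]' --squeeze 40

```text
time_s: 5.05
tool_pos: [0.574, 0.2936, 0.1754]
tool_rot: [179.8, 0.0, 47.4]
force: [3.7, -1.9, -0.1]
grip_width: 0.0212
grasp_force: 39.8
```

Grip is good at 21 mm. Lift, then over to the pot.

>>> step_arm --delta_pos '[[0,0,-0.1],[0,0,-0.25],[0,0,-0.45],[0,0,-0.7],[0,0,-0.7]]' --rot '[[0,0,0],[0,0,0],[0,0,0],[0,0,0],[0,0,0]]' --gripper '[-1,-1,-1,-1,-1]' --squeeze 60

```text
time_s: 5.68
tool_pos: [0.5723, 0.2985, 0.3217]
tool_rot: [180.0, -0.5, 47.6]
force: [-0.7, -0.3, -0.7]
grip_width: 0.0208
grasp_force: 59.8
```

>>> step_arm --delta_pos '[[-0.2,0.2,0],[-0.4,0.4,0],[-0.6,0.6,0],[-0.8,0.8,0],[-0.95,0.95,0],[-0.95,0.95,0]]' --rot '[[0,0,0],[0,0,0],[0,0,0],[0,0,0],[0,0,0],[0,0,0]]' --gripper '[-1,-1,-1,-1,-1,-1]'

```text
time_s: 6.42
tool_pos: [0.5837, 0.0223, 0.315]
tool_rot: [-179.9, 0.1, 47.0]
force: [0.2, 0.7, -0.3]
grip_width: 0.0208
grasp_force: 59.8
```

Run:
```python
from h import *
a=cam('side');b=cam('top');o=env.get_obs();print(o['tool_pos'],o['tool_rot'],o['grip_width'],o['grasp_force'])
p=o['tool_pos']
print('expected tip px',proj(a,[p-[0,0,.16]]),proj(b,[p-[0,0,.16]]),'potcentre',proj(a,[[.5893,-.06,.075]]))
cv2.imwrite('pics/c3.png',np.hstack([cv2.resize(a['img'][60:240,140:320],(400,400),interpolation=2),cv2.resize(b['img'][60:280,150:370],(400,400),interpolation=2)])[:,:,::-1])
```

```text
[0.58334299 0.02789996 0.31550315] [-1.79887397e+02 -2.99904026e-02  4.74708892e+01] 0.021023920834181295 59.82463074848056
expected tip px [[241.44717574 158.45470606]] [[256.00604013 169.43450655]] potcentre [[243.56787713 164.2247782 ]]
```

View pics/c3.png

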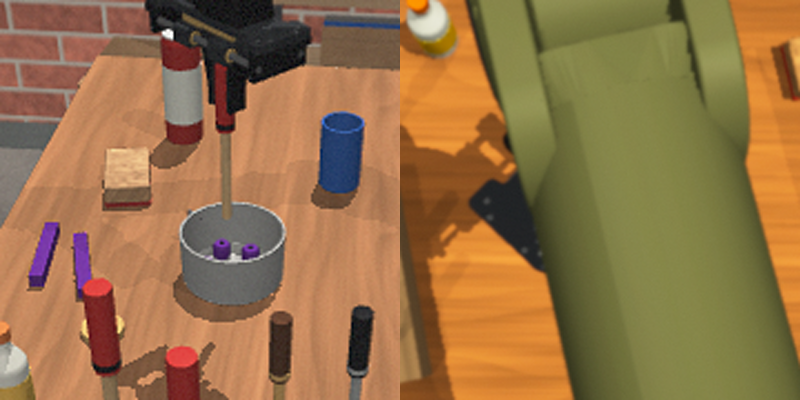

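The side view shows the stick upright in the grip, its tip at full-picture (242,158) against (241,158) expected. The pot and beads are still untouched. I'll go over the pot's centre.

>>> step_arm --delta_pos '[[-0.1,0.1,0],[-0.2,0.2,0],[-0.3,0.31,0.1],[-0.305,0.32,0.2],[-0.305,0.32,0.25],[-0.305,0.32,0.25]]' --rot '[[0,0,0],[0,0,0],[0,0,0],[0,0,0],[0,0,0],[0,0,0]]' --gripper '[-1,-1,-1,-1,-1,-1]'

```text
time_s: 7.28
tool_pos: [0.5893, -0.0587, 0.2649]
tool_rot: [-179.9, 0.0, 47.7]
force: [-0.7, -0.1, -0.9]
grip_width: 0.0212
grasp_force: 59.8
```

Run:
```python
from h import *
o=env.get_obs();print(o['tool_pos'],o['tool_rot'],o['force'])
x=np.array([np.cos(np.radians(47.5)),np.sin(np.radians(47.5))]);y=np.array([x[1],-x[0]])
d=np.array([.5893,-.06])-o['tool_pos'][:2];print('to centre',d@x/.2,d@y/.2,'z',(o['tool_pos'][2]-.171)/.2)
# ring units r=.032 at tool angle: tool-frame point for world angle th
r=.032/.2
for th in range(195,195+361,9):
    v=r*np.array([np.cos(np.radians(th)),np.sin(np.radians(th))]); print(th,'[%.3f, %.3f]'%(v@x,v@y),end='; ')
a=cam('side');print(proj(a,[o['tool_pos']-[0,0,.16]]))
```

```text
[ 0.58934903 -0.05868844  0.26491314] [-1.79894124e+02  6.14277415e-03  4.76634348e+01] [-0.720328   -0.08381516 -0.94661831]
to centre -0.005000550018691751 0.004249638660918842 z 0.46956568026429374
195 [-0.135, -0.086]; 204 [-0.147, -0.064]; 213 [-0.155, -0.040]; 222 [-0.159, -0.015]; 231 [-0.160, 0.010]; 240 [-0.156, 0.035]; 249 [-0.149, 0.059]; 258 [-0.138, 0.081]; 267 [-0.123, 0.102]; 276 [-0.106, 0.120]; 285 [-0.086, 0.135]; 294 [-0.064, 0.147]; 303 [-0.040, 0.155]; 312 [-0.015, 0.159]; 321 [0.010, 0.160]; 330 [0.035, 0.156]; 339 [0.059, 0.149]; 348 [0.081, 0.138]; 357 [0.102, 0.123]; 366 [0.120, 0.106]; 375 [0.135, 0.086]; 384 [0.147, 0.064]; 393 [0.155, 0.040]; 402 [0.159, 0.015]; 411 [0.160, -0.010]; 420 [0.156, -0.035]; 429 [0.149, -0.059]; 438 [0.138, -0.081]; 447 [0.123, -0.102]; 456 [0.106, -0.120]; 465 [0.086, -0.135]; 474 [0.064, -0.147]; 483 [0.040, -0.155]; 492 [0.015, -0.159]; 501 [-0.010, -0.160]; 510 [-0.035, -0.156]; 519 [-0.059, -0.149]; 528 [-0.081, -0.138]; 537 [-0.102, -0.123]; 546 [-0.120, -0.106]; 555 [-0.135, -0.086]; [[243.38696958 156.12586617]]
```

>>> step_arm --delta_pos '[[-0.005,0.005,0.08],[-0.005,0.005,0.16],[-0.005,0.005,0.24],[-0.005,0.005,0.32],[-0.005,0.005,0.4],[-0.005,0.005,0.44],[-0.005,0.005,0.465],[-0.005,0.005,0.465]]' --rot '[[0,0,0],[0,0,0],[0,0,0],[0,0,0],[0,0,0],[0,0,0],[0,0,0],[0,0,0]]' --gripper '[-1,-1,-1,-1,-1,-1,-1,-1]'

```text
time_s: 8.32
tool_pos: [0.59, -0.0627, 0.1725]
tool_rot: [-180.0, 0.0, 47.5]
force: [0.0, -0.2, 0.7]
grip_width: 0.021
grasp_force: 59.8
```

Now out through the gap between beads and the first arc.

>>> step_arm --delta_pos '[[-0.03,-0.02,0],[-0.06,-0.04,0],[-0.09,-0.055,0],[-0.115,-0.073,0],[-0.135,-0.086,0],[-0.147,-0.064,0],[-0.155,-0.04,0],[-0.159,-0.015,0],[-0.16,0.01,0],[-0.156,0.035,0],[-0.149,0.059,0],[-0.138,0.081,0],[-0.123,0.102,0],[-0.106,0.12,0],[-0.086,0.135,0],[-0.064,0.147,0],[-0.04,0.155,0],[-0.02,0.16,0],[0,0.16,0],[0,0.16,0]]' --rot '[[0,0,0],[0,0,0],[0,0,0],[0,0,0],[0,0,0],[0,0,0],[0,0,0],[0,0,0],[0,0,0],[0,0,0],[0,0,0],[0,0,0],[0,0,0],[0,0,0],[0,0,0],[0,0,0],[0,0,0],[0,0,0],[0,0,0],[0,0,0]]' --gripper '[-1,-1,-1,-1,-1,-1,-1,-1,-1,-1,-1,-1,-1,-1,-1,-1,-1,-1,-1,-1]'

```text
time_s: 10.82
tool_pos: [0.6137, -0.0838, 0.1725]
tool_rot: [-180.0, -0.0, 47.5]
force: [0.2, 0.3, -0.0]
grip_width: 0.0208
grasp_force: 59.8
```

Run:
```python
from h import *
a=cam('side');o=env.get_obs();print(o['tool_pos'],o['tool_rot'],o['force'],o['grip_width'])
cv2.imwrite('pics/c4.png',cv2.resize(a['img'][80:220,170:310],(500,500),interpolation=2)[:,:,::-1])
```

```text
[ 0.61354706 -0.08409694  0.17255813] [1.79998240e+02 5.12943199e-04 4.74843600e+01] [ 0.57943649  0.36992278 -0.4585857 ] 0.02115175355430859
```

View pics/c4.png

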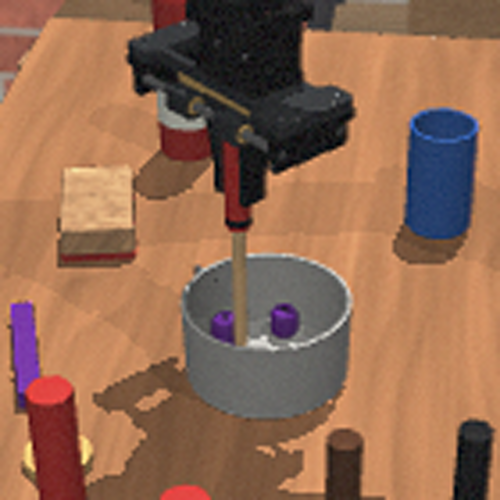

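The stick's tip is down among the beads at crop (240,345), and the purple beads are inside the pot at (223,325) and (284,320). Forces are small, so I'll carry on with half circles.

>>> step_arm --delta_pos '[[0.025,-0.002,0],[0.049,-0.008,0],[0.073,-0.017,0],[0.094,-0.031,0],[0.113,-0.047,0],[0.129,-0.066,0],[0.143,-0.087,0],[0.152,-0.111,0],[0.158,-0.135,0],[0.16,-0.16,0],[0.158,-0.185,0],[0.152,-0.209,0],[0.143,-0.233,0],[0.129,-0.254,0],[0.113,-0.273,0],[0.094,-0.289,0],[0.073,-0.303,0],[0.049,-0.312,0],[0.025,-0.318,0],[0,-0.32,0]]' --rot '[[0,0,0],[0,0,0],[0,0,0],[0,0,0],[0,0,0],[0,0,0],[0,0,0],[0,0,0],[0,0,0],[0,0,0],[0,0,0],[0,0,0],[0,0,0],[0,0,0],[0,0,0],[0,0,0],[0,0,0],[0,0,0],[0,0,0],[0,0,0]]' --gripper '[-1,-1,-1,-1,-1,-1,-1,-1,-1,-1,-1,-1,-1,-1,-1,-1,-1,-1,-1,-1]'

```text
time_s: 13.38
tool_pos: [0.5661, -0.0414, 0.1726]
tool_rot: [180.0, -0.0, 47.5]
force: [0.1, -0.1, -1.3]
grip_width: 0.021
grasp_force: 59.8
```

>>> step_arm --delta_pos '[[-0.025,0.002,0],[-0.049,0.008,0],[-0.073,0.017,0],[-0.094,0.031,0],[-0.113,0.047,0],[-0.129,0.066,0],[-0.143,0.087,0],[-0.152,0.111,0],[-0.158,0.135,0],[-0.16,0.16,0],[-0.158,0.185,0],[-0.152,0.209,0],[-0.143,0.233,0],[-0.129,0.254,0],[-0.113,0.273,0],[-0.094,0.289,0],[-0.073,0.303,0],[-0.049,0.312,0],[-0.025,0.318,0],[0,0.32,0]]' --rot '[[0,0,0],[0,0,0],[0,0,0],[0,0,0],[0,0,0],[0,0,0],[0,0,0],[0,0,0],[0,0,0],[0,0,0],[0,0,0],[0,0,0],[0,0,0],[0,0,0],[0,0,0],[0,0,0],[0,0,0],[0,0,0],[0,0,0],[0,0,0]]' --gripper '[-1,-1,-1,-1,-1,-1,-1,-1,-1,-1,-1,-1,-1,-1,-1,-1,-1,-1,-1,-1]'

```text
time_s: 15.88
tool_pos: [0.6137, -0.0841, 0.1725]
tool_rot: [180.0, 0.0, 47.5]
force: [0.3, 0.0, -1.7]
grip_width: 0.0209
grasp_force: 59.8
```

>>> step_arm --delta_pos '[[0.025,-0.002,0],[0.049,-0.008,0],[0.073,-0.017,0],[0.094,-0.031,0],[0.113,-0.047,0],[0.129,-0.066,0],[0.143,-0.087,0],[0.152,-0.111,0],[0.158,-0.135,0],[0.16,-0.16,0],[0.158,-0.185,0],[0.152,-0.209,0],[0.143,-0.233,0],[0.129,-0.254,0],[0.113,-0.273,0],[0.094,-0.289,0],[0.073,-0.303,0],[0.049,-0.312,0],[0.025,-0.318,0],[0,-0.32,0]]' --rot '[[0,0,0],[0,0,0],[0,0,0],[0,0,0],[0,0,0],[0,0,0],[0,0,0],[0,0,0],[0,0,0],[0,0,0],[0,0,0],[0,0,0],[0,0,0],[0,0,0],[0,0,0],[0,0,0],[0,0,0],[0,0,0],[0,0,0],[0,0,0]]' --gripper '[-1,-1,-1,-1,-1,-1,-1,-1,-1,-1,-1,-1,-1,-1,-1,-1,-1,-1,-1,-1]'

```text
time_s: 18.38
tool_pos: [0.5661, -0.0414, 0.1725]
tool_rot: [180.0, 0.0, 47.5]
force: [0.3, 0.2, -0.5]
grip_width: 0.021
grasp_force: 59.8
```

>>> step_arm --delta_pos '[[-0.025,0.002,0],[-0.049,0.008,0],[-0.073,0.017,0],[-0.094,0.031,0],[-0.113,0.047,0],[-0.129,0.066,0],[-0.143,0.087,0],[-0.152,0.111,0],[-0.158,0.135,0],[-0.16,0.16,0],[-0.158,0.185,0],[-0.152,0.209,0],[-0.143,0.233,0],[-0.129,0.254,0],[-0.113,0.273,0],[-0.094,0.289,0],[-0.073,0.303,0],[-0.049,0.312,0],[-0.025,0.318,0],[0,0.32,0]]' --rot '[[0,0,0],[0,0,0],[0,0,0],[0,0,0],[0,0,0],[0,0,0],[0,0,0],[0,0,0],[0,0,0],[0,0,0],[0,0,0],[0,0,0],[0,0,0],[0,0,0],[0,0,0],[0,0,0],[0,0,0],[0,0,0],[0,0,0],[0,0,0]]' --gripper '[-1,-1,-1,-1,-1,-1,-1,-1,-1,-1,-1,-1,-1,-1,-1,-1,-1,-1,-1,-1]'

```text
time_s: 20.88
tool_pos: [0.6137, -0.0841, 0.1725]
tool_rot: [-180.0, 0.0, 47.5]
force: [0.2, -0.8, -1.0]
grip_width: 0.0208
grasp_force: 59.8
```

Run:
```python
from h import *
a=cam('side');b=cam('top');o=env.get_obs();print(o['tool_pos'],o['tool_rot'],o['force'],o['grip_width'])
print(proj(a,[o['tool_pos']-[0,0,.09]]))
cv2.imwrite('pics/c5.png',cv2.resize(a['img'][80:220,170:310],(500,500),interpolation=2)[:,:,::-1])
```

```text
[ 0.6138333  -0.0835023   0.17254515] [-1.79991782e+02 -2.66504246e-02  4.75160388e+01] [ 0.0199876   1.03677179 -0.97095877] 0.02112765527449826
[[236.43860295 157.23290641]]
```

View pics/c5.png

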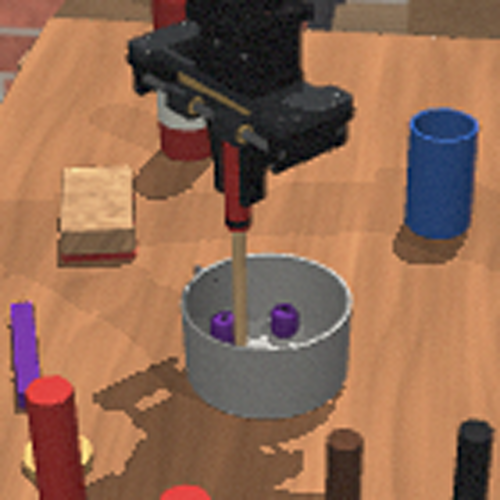

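The picture looks almost the same as before: the two purple beads are at (223,325) and (284,320), so the stick now runs inside beads that sit against the wall. To shift them clearly, I'll add a circle at a radius of 40 mm.

>>> step_arm --delta_pos '[[0.015,0.02,0],[0.045,0.035,0],[0.091,0.018,0],[0.118,0.002,0],[0.141,-0.019,0],[0.162,-0.042,0],[0.178,-0.069,0],[0.19,-0.098,0],[0.198,-0.129,0],[0.2,-0.16,0],[0.198,-0.191,0],[0.19,-0.222,0],[0.178,-0.251,0],[0.162,-0.278,0],[0.141,-0.301,0],[0.118,-0.322,0],[0.091,-0.338,0],[0.062,-0.35,0],[0.031,-0.358,0],[0,-0.36,0]]' --rot '[[0,0,0],[0,0,0],[0,0,0],[0,0,0],[0,0,0],[0,0,0],[0,0,0],[0,0,0],[0,0,0],[0,0,0],[0,0,0],[0,0,0],[0,0,0],[0,0,0],[0,0,0],[0,0,0],[0,0,0],[0,0,0],[0,0,0],[0,0,0]]' --gripper '[-1,-1,-1,-1,-1,-1,-1,-1,-1,-1,-1,-1,-1,-1,-1,-1,-1,-1,-1,-1]'

```text
time_s: 23.48
tool_pos: [0.5622, -0.0383, 0.1735]
tool_rot: [179.6, -0.1, 47.4]
force: [4.1, -4.3, -1.3]
grip_width: 0.0208
grasp_force: 60.0
```

>>> step_arm --delta_pos '[[-0.031,0.002,0],[-0.062,0.01,0],[-0.091,0.022,0],[-0.118,0.038,0],[-0.141,0.059,0],[-0.162,0.082,0],[-0.178,0.109,0],[-0.19,0.138,0],[-0.198,0.169,0],[-0.2,0.2,0],[-0.198,0.231,0],[-0.19,0.262,0],[-0.178,0.291,0],[-0.162,0.318,0],[-0.141,0.341,0],[-0.118,0.362,0],[-0.091,0.378,0],[-0.062,0.39,0],[-0.031,0.398,0],[0,0.4,0]]' --rot '[[0,0,0],[0,0,0],[0,0,0],[0,0,0],[0,0,0],[0,0,0],[0,0,0],[0,0,0],[0,0,0],[0,0,0],[0,0,0],[0,0,0],[0,0,0],[0,0,0],[0,0,0],[0,0,0],[0,0,0],[0,0,0],[0,0,0],[0,0,0]]' --gripper '[-1,-1,-1,-1,-1,-1,-1,-1,-1,-1,-1,-1,-1,-1,-1,-1,-1,-1,-1,-1]'

```text
time_s: 25.98
tool_pos: [0.6191, -0.091, 0.1724]
tool_rot: [180.0, 0.1, 47.4]
force: [-2.9, -0.4, 1.3]
grip_width: 0.0212
grasp_force: 60.0
```

Run:
```python
from h import *
a=cam('side');o=env.get_obs();print(o['tool_pos'],o['tool_rot'],o['force'],o['grip_width'])
for x in blobs(a,(126,60,40),(165,255,255),20)[0]: print(x)
h=cv2.cvtColor(a['img'],cv2.COLOR_RGB2HSV)
c0=cv2.imread('pics/side0.png')
cv2.imwrite('pics/c6.png',np.hstack([cv2.resize(q[145:205,210:280],(390,334),interpolation=2) for q in (c0,a['img'][:,:,::-1])]))
```

```text
[ 0.61897762 -0.08985921  0.17233639] [-1.79945285e+02  1.33543142e-01  4.74594899e+01] [-1.9265185  -0.21070123  0.50834597] 0.020935127318264156
(array([159.5, 174.2]), array([153, 160,  14,  29, 230], dtype=int32))
(array([176.3, 177. ]), array([173, 164,   8,  30, 163], dtype=int32))
(array([243. , 168.5]), array([239, 164,   9,  10,  70], dtype=int32))
(array([230.1, 171.6]), array([226, 169,   9,   7,  41], dtype=int32))
(array([126. , 309.6]), array([118, 298,  18,  24, 254], dtype=int32))
```

View pics/c6.png

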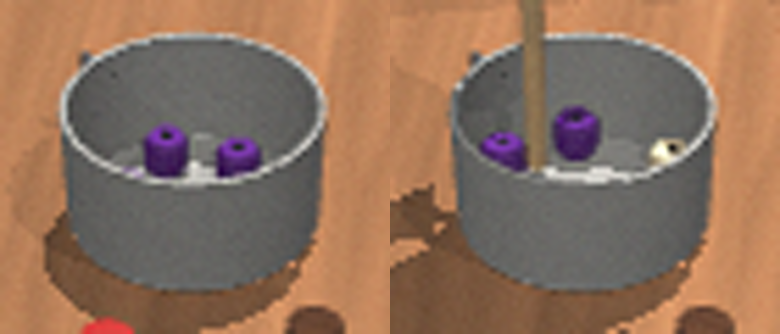

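Left is the start and right is now. A cream bead has come round to crop (668,152), and the purple ones are at (503,150) and (577,133). One more circle at 40 mm, then out through the centre.

>>> step_arm --delta_pos '[[0.031,-0.002,0],[0.062,-0.01,0],[0.091,-0.022,0],[0.118,-0.038,0],[0.141,-0.059,0],[0.162,-0.082,0],[0.178,-0.109,0],[0.19,-0.138,0],[0.198,-0.169,0],[0.2,-0.2,0],[0.198,-0.231,0],[0.19,-0.262,0],[0.178,-0.291,0],[0.162,-0.318,0],[0.141,-0.341,0],[0.118,-0.362,0],[0.091,-0.378,0],[0.062,-0.39,0],[0.031,-0.398,0],[0,-0.4,0]]' --rot '[[0,0,0],[0,0,0],[0,0,0],[0,0,0],[0,0,0],[0,0,0],[0,0,0],[0,0,0],[0,0,0],[0,0,0],[0,0,0],[0,0,0],[0,0,0],[0,0,0],[0,0,0],[0,0,0],[0,0,0],[0,0,0],[0,0,0],[0,0,0]]' --gripper '[-1,-1,-1,-1,-1,-1,-1,-1,-1,-1,-1,-1,-1,-1,-1,-1,-1,-1,-1,-1]'

```text
time_s: 28.52
tool_pos: [0.5608, -0.0356, 0.1729]
tool_rot: [179.9, -0.1, 47.5]
force: [2.8, -0.7, -0.6]
grip_width: 0.021
grasp_force: 60.0
```

>>> step_arm --delta_pos '[[-0.031,0.002,0],[-0.062,0.01,0],[-0.091,0.022,0],[-0.118,0.038,0],[-0.141,0.059,0],[-0.162,0.082,0],[-0.178,0.109,0],[-0.19,0.138,0],[-0.198,0.169,0],[-0.2,0.2,0],[-0.198,0.231,0],[-0.19,0.262,0],[-0.178,0.291,0],[-0.162,0.318,0],[-0.141,0.341,0],[-0.118,0.362,0],[-0.091,0.378,0],[-0.062,0.39,0],[-0.031,0.398,0],[0,0.4,0]]' --rot '[[0,0,0],[0,0,0],[0,0,0],[0,0,0],[0,0,0],[0,0,0],[0,0,0],[0,0,0],[0,0,0],[0,0,0],[0,0,0],[0,0,0],[0,0,0],[0,0,0],[0,0,0],[0,0,0],[0,0,0],[0,0,0],[0,0,0],[0,0,0]]' --gripper '[-1,-1,-1,-1,-1,-1,-1,-1,-1,-1,-1,-1,-1,-1,-1,-1,-1,-1,-1,-1]'

```text
time_s: 31.02
tool_pos: [0.6198, -0.0892, 0.1723]
tool_rot: [180.0, -0.0, 47.5]
force: [-0.7, 1.8, -0.7]
grip_width: 0.0208
grasp_force: 60.0
```

>>> step_arm --delta_pos '[[0,-0.05,0],[0,-0.1,0],[0,-0.15,0],[0,-0.2,0],[0,-0.2,-0.1],[0,-0.2,-0.25],[0,-0.2,-0.4],[0,-0.2,-0.6],[0,-0.2,-0.8],[0,-0.2,-0.8]]' --rot '[[0,0,0],[0,0,0],[0,0,0],[0,0,0],[0,0,0],[0,0,0],[0,0,0],[0,0,0],[0,0,0],[0,0,0]]' --gripper '[-1,-1,-1,-1,-1,-1,-1,-1,-1,-1]'

```text
time_s: 32.28
tool_pos: [0.5919, -0.0625, 0.3377]
tool_rot: [179.6, -0.3, 47.4]
force: [0.2, 0.1, -1.5]
grip_width: 0.021
grasp_force: 60.0
```

Run:
```python
from h import *
a=cam('side');o=env.get_obs();p=o['tool_pos'];print(p,o['tool_rot'],o['force'],o['grip_width'])
# tip of stick in side view: wood-coloured columns near expected
print('tip expected',proj(a,[p-[0,0,.16]]))
x=np.array([np.cos(np.radians(47.5)),np.sin(np.radians(47.5))]);y=np.array([x[1],-x[0]])
# jar centre: two estimates
b=cam('top');h=cv2.cvtColor(b['img'],cv2.COLOR_RGB2HSV)
m=cv2.inRange(cv2.cvtColor(a['img'],cv2.COLOR_RGB2HSV),(95,110,40),(125,255,255))[100:155,270:320]
ys,xs=np.where(m);print('side jar ext',xs.min()+270,xs.max()+270,ys.min()+100,ys.max()+100)
for J in ([.4514,-.3169],): 
    t=np.linspace(0,6.28,40);C=np.c_[J[0]+.033*np.cos(t),J[1]+.033*np.sin(t),t*0+.11]
    for c,n in((a,'side'),(b,'top')): q=proj(c,C);print(n,q.min(0),q.max(0))
    d=np.array(J)-p[:2];print('to jar',d@x/.2,d@y/.2)
cv2.imwrite('pics/c7.png',np.hstack([cv2.resize(a['img'][80:220,170:310],(400,400),interpolation=2),cv2.resize(b['img'][140:280,250:450],(400,280),interpolation=2).copy() if 0 else cv2.resize(b['img'][130:270,310:450],(400,400),interpolation=2)])[:,:,::-1])
```

```text
[ 0.59089855 -0.06274095  0.33521584] [ 1.79775938e+02 -1.30358025e-01  4.74416613e+01] [-0.81951294  0.17556771 -1.6886977 ] 0.02139065519351382
tip expected [[242.74976515 134.72665974]]
side jar ext 284 303 110 146
side [283.39297123 110.55529412] [302.85124339 119.90913048]
top [413.120756   224.21697948] [447.01093993 257.90671762]
to jar -1.408147825217922 0.3442912442209163
```

View pics/c7.png

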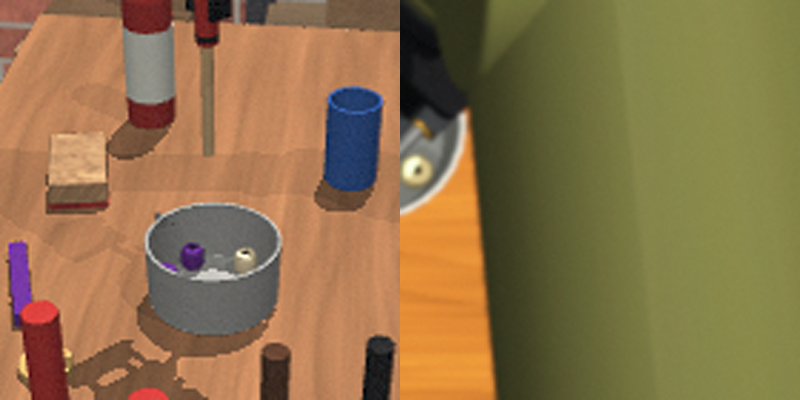

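The stick hangs straight (tip at crop (208,155), as predicted). A purple bead is at (193,256), a cream one at (245,261), and none has left the pot. I'll go over the jar.

>>> step_arm --delta_pos '[[-0.2,0.05,0],[-0.4,0.1,0],[-0.6,0.15,0],[-0.7,0.17,0]]' --rot '[[0,0,0],[0,0,0],[0,0,0],[0,0,0]]' --gripper '[-1,-1,-1,-1]'

```text
time_s: 32.88
tool_pos: [0.5182, -0.192, 0.3311]
tool_rot: [-179.9, 0.1, 47.2]
force: [0.6, -1.2, -0.8]
grip_width: 0.0213
grasp_force: 60.0
```

>>> step_arm --delta_pos '[[-0.2,0.05,0],[-0.4,0.1,0],[-0.6,0.15,0],[-0.7,0.17,0],[-0.7,0.17,0],[-0.7,0.17,0]]' --rot '[[0,0,0],[0,0,0],[0,0,0],[0,0,0],[0,0,0],[0,0,0]]' --gripper '[-1,-1,-1,-1,-1,-1]'

```text
time_s: 33.62
tool_pos: [0.4512, -0.3135, 0.332]
tool_rot: [-179.9, -0.0, 47.6]
force: [-0.1, 0.7, -0.8]
grip_width: 0.0209
grasp_force: 60.0
```

Run:
```python
from h import *
a=cam('side');b=cam('top');o=env.get_obs();p=o['tool_pos'];print(p,o['tool_rot'],o['force'],o['grip_width'])
x=np.array([np.cos(np.radians(47.5)),np.sin(np.radians(47.5))]);y=np.array([x[1],-x[0]])
d=np.array([.4514,-.3169])-p[:2];print('to jar',d@x/.2,d@y/.2)
print('tip expected',proj(a,[p-[0,0,.16]]),proj(b,[p-[0,0,.16]]))
for x in blobs(b,(126,60,40),(165,255,255),30)[0]: print('purple',x[0],x[1][4],plane(b,x[0],.03).round(4))
for x in blobs(b,(15,25,150),(40,130,255),20)[0]: print('cream',x[0],x[1][4],plane(b,x[0],.03).round(4))
cv2.imwrite('pics/c8.png',np.hstack([cv2.resize(a['img'][60:200,220:360],(400,400),interpolation=2),cv2.resize(b['img'][130:270,260:400],(400,400),interpolation=2)])[:,:,::-1])
```

```text
[ 0.45156121 -0.31334475  0.3324116 ] [-1.79981023e+02 -2.37665384e-02  4.76140417e+01] [ 0.59392971  0.30277807 -0.43902453] 0.021228300373999597
to jar -0.013650591065139883 0.011415165918742221
tip expected [[294.19882231  98.77071211]] [[441.67249159 241.3002247 ]]
purple [299.7  60.6] 584 [ 0.8531 -0.0672  0.03  ]
purple [290.8  85.8] 563 [ 0.7942 -0.0474  0.03  ]
purple [75.1 86.8] 304 [0.7852 0.4371 0.03  ]
purple [298.2 152.5] 117 [ 0.6419 -0.0645  0.03  ]
purple [316.3 163.2] 112 [ 0.6183 -0.1045  0.03  ]
purple [272.  177.1] 100 [ 0.5861 -0.0068  0.03  ]
cream [255.6  12.4] 12701 [0.966  0.0341 0.03  ]
cream [166.   70.5] 270 [0.8264 0.235  0.03  ]
cream [101.8  82.6] 38 [0.796  0.3781 0.03  ]
cream [300.3 141.9] 46 [ 0.6659 -0.0691  0.03  ]
cream [268.3 158.7] 25 [0.6272 0.0017 0.03  ]
cream [327.7 159. ] 28 [ 0.628  -0.1298  0.03  ]
cream [141.1 211.9] 972 [0.506  0.2787 0.03  ]
cream [124.  177.4] 417 [0.5815 0.3194 0.03  ]
cream [328.2 185. ] 37 [ 0.57   -0.1306  0.03  ]
cream [314.9 189. ] 69 [ 0.5608 -0.1013  0.03  ]
cream [292.6 198.2] 40 [ 0.5399 -0.0524  0.03  ]
cream [146.8 260.6] 394 [0.4011 0.2619 0.03  ]
```

View pics/c8.png

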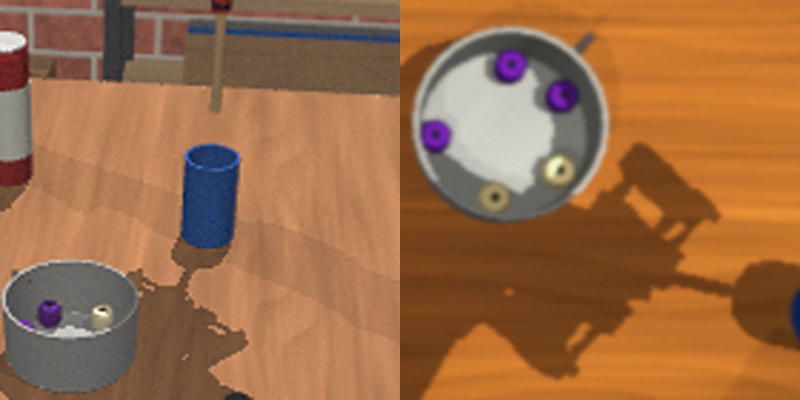

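From above, all five beads are in the pot in a ring by the wall: crop purple (511,66), (563,96), (435,135) and cream (560,171), (494,197). All have shifted well. The stick tip hangs over the jar at side crop (216,112), so I'll lower it and let go.

>>> step_arm --delta_pos '[[-0.013,0.012,0.1],[-0.013,0.012,0.2],[-0.013,0.012,0.3],[-0.013,0.012,0.4],[-0.013,0.012,0.5],[-0.013,0.012,0.6],[-0.013,0.012,0.7],[-0.013,0.012,0.76],[-0.013,0.012,0.79],[-0.013,0.012,0.79]]' --rot '[[0,0,0],[0,0,0],[0,0,0],[0,0,0],[0,0,0],[0,0,0],[0,0,0],[0,0,0],[0,0,0],[0,0,0]]' --gripper '[-1,-1,-1,-1,-1,-1,-1,-1,-1,-1]'

```text
time_s: 34.98
tool_pos: [0.4509, -0.3183, 0.1747]
tool_rot: [180.0, 0.0, 47.5]
force: [-0.0, 0.2, -0.7]
grip_width: 0.021
grasp_force: 60.0
```

>>> step_arm --delta_pos '[[0,0,0.025],[0,0,0.025],[0,0,0.025],[0,0,0.025],[0,0,0.025],[0,0,0.025],[0,0,0.025],[0,0,0.025],[0,0,0.025],[0,0,0.025],[0,0,0.025],[0,0,0.025]]' --rot '[[0,0,0],[0,0,0],[0,0,0],[0,0,0],[0,0,0],[0,0,0],[0,0,0],[0,0,0],[0,0,0],[0,0,0],[0,0,0],[0,0,0]]' --gripper '[-1,-1,-0.5,-0.4,-0.2,0,0.3,0.6,1,1,1,1]'

```text
time_s: 36.48
tool_pos: [0.4507, -0.3186, 0.1695]
tool_rot: [180.0, 0.0, 47.5]
force: [-1.3, -0.2, -0.1]
grip_width: 0.0859
grasp_force: 0.0
```

>>> step_arm --delta_pos '[[0,0,-0.1],[0,0,-0.25],[0,0,-0.4],[0,0,-0.55],[0,0,-0.7],[0,0,-0.9],[0,0,-0.9],[0,0,-0.9],[0,0,-0.9],[0,0,-0.9]]' --rot '[[0,0,0],[0,0,0],[0,0,0],[0,0,0],[0,0,0],[0,0,0],[0,0,0],[0,0,0],[0,0,0],[0,0,0]]' --gripper '[1,1,1,1,1,1,1,1,1,1]'

```text
time_s: 37.72
tool_pos: [0.4503, -0.3184, 0.3486]
tool_rot: [-179.9, 0.0, 47.5]
force: [-0.3, -0.3, -0.4]
grip_width: 0.0869
grasp_force: 0.0
```

Run:
```python
from h import *
a=cam('side');b=cam('top');o=env.get_obs();print(o['tool_pos'],o['force'],o['grip_width'])
cv2.imwrite('pics/c9.png',np.hstack([cv2.resize(a['img'][60:200,220:360],(400,400),interpolation=2),cv2.resize(b['img'][130:300,260:470],(400,324),interpolation=2) if 0 else cv2.resize(b['img'][130:290,270:470],(400,400),interpolation=2)])[:,:,::-1])
```

```text
[ 0.45051432 -0.31844556  0.34897399] [-0.42799237  0.42630744 -0.13239393] 0.08697872888722256
```

View pics/c9.png

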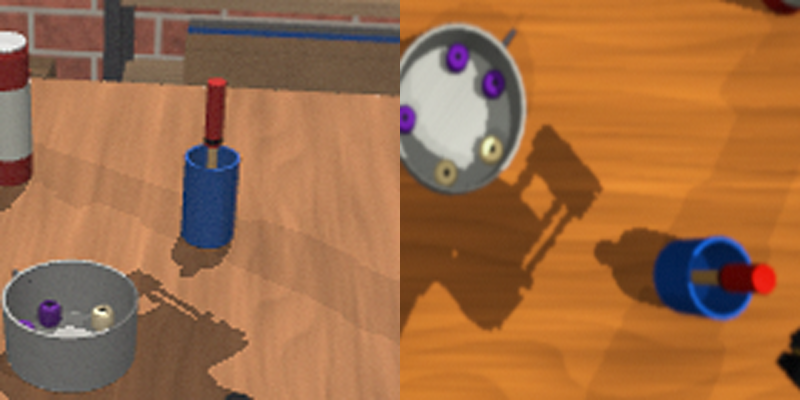

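The stick is in the jar, grip up (top end at side crop (216,82), top crop (763,278)), with the gripper clear. A short wait to check that it is at rest.

>>> step_arm --delta_pos '[[0,0,0],[0,0,0],[0,0,0],[0,0,0],[0,0,0],[0,0,0],[0,0,0],[0,0,0]]' --rot '[[0,0,0],[0,0,0],[0,0,0],[0,0,0],[0,0,0],[0,0,0],[0,0,0],[0,0,0]]' --gripper '[1,1,1,1,1,1,1,1]'

```text
time_s: 38.83
tool_pos: [0.4507, -0.3186, 0.3496]
tool_rot: [180.0, 0.0, 47.5]
force: [0.4, -0.6, 0.6]
grip_width: 0.0867
grasp_force: 0.0
```

Run:
```python
from h import *
b=cam('top');a=cam('side');o=cv2.imread('pics/c9.png')
new=np.hstack([cv2.resize(a['img'][60:200,220:360],(400,400),interpolation=2),cv2.resize(b['img'][130:290,270:470],(400,400),interpolation=2)])[:,:,::-1]
d=cv2.absdiff(o,np.ascontiguousarray(new)).max(2);print('changed px, jar+pot',(d[60:270,170:260]>40).sum(),(d[200:330,640:790]>40).sum(),(d[:200,400:530]>40).sum())
print('red end',tri(a,(220+216*.35,60+84*.35),b,(270+763*.5,130+278*.4)))
print(env.sign_off())
```

```text
changed px, jar+pot 89 0 4
red end (array([ 0.45259215, -0.88148881, -0.05670697]), np.float64(0.012340302004779922))
the job is handed in; nothing more can be done
None
```

The job is handed in at about 39 s of the 61 s limit: four-plus circles stirred (two at about 32 mm radius, two at 40 mm), all five beads still in the pot and shifted, and the stick let go grip up in the blue jar with the gripper clear. My last check that it was at rest was only partly conclusive (no change seen from above, a few pixels changed in the side view), and no verdict was returned.

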